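# Sweep the plaster offcuts into the catch drawer

### The arm

A 6-joint arm with a two-finger parallel gripper is mounted at the origin on a cart in front of the work surface, level with it; the furniture and walls round the work are solid. World frame = base frame: x ahead of the robot, y to its left, z up, the work surface at z = 0. Lengths are in m, angles in degrees, forces in N, time in s.
With the tool pointing down it reaches from about 0.3 to 0.75 m from the base axis. Payload 8.5 kg.
Tool frame: the origin (TCP) lies at the very end of the fingers, on their centre line; the grasp point (between the pads) lies behind it (r.grip_point_offset is the z of the grasp point in the tool frame, in m); z points along the fingers, y is the line along which they close (so a half turn about z gives the same grasp; the last joint's range is limited). The gripper opens to 88 mm and grips with 3 to 60 N. Pads are 18 mm wide; open, the fingers measure 123 mm over their backs; the gripper's body (75 mm by 187 mm) begins 45 mm behind the grasp point.
Start: joints at [59.914, 21.807, 74.336, -0, 83.858, -12.336], TCP at [0.168, 0.524, 0.239] pointing down, gripper open.
Joint ranges: [-178.18, 178.18], [-50.72, 133.34], [12.68, 142.11], [-81.47, 261.47], [9.98, 163.14], [-165.26, 165.26]. Speed limits (degrees/s): [136.94, 136.94, 180, 180, 180, 180].

### API

Orientations are given as [roll, pitch, yaw] about the fixed x, y, z axes, in that order (R = Rz(yaw) Ry(pitch) Rx(roll)).
In Python, from cell import r gives the robot as it stands.
- The arm moves only by the tool jog_arm, called after "Call:" as name(argument=value, ...) on one line, values as JSON. Schema: {"type":"object","properties":{"offsets":{"type":"object","properties":{"x":{"type":"array","items":{"type":"number"},"minItems":1,"maxItems":12},"y":{"type":"array","items":{"type":"number"},"minItems":1,"maxItems":12},"z":{"type":"array","items":{"type":"number"},"minItems":1,"maxItems":12},"wx":{"type":"array","items":{"type":"number"},"minItems":1,"maxItems":12},"wy":{"type":"array","items":{"type":"number"},"minItems":1,"maxItems":12},"wz":{"type":"array","items":{"type":"number"},"minItems":1,"maxItems":12}},"additionalProperties":false,"required":["x","y","z","wx","wy","wz"]},"jaw":{"type":"number"},"force":{"type":"number"},"only":{"type":"string"},"quiet":{"type":"boolean"},"lines":{"type":"string"}},"required":["offsets"],"additionalProperties":false}. offsets is an object with one list for each field, all of the same length, 1 to 12, a row being the entries at one place: x, y, z (the shift in units of 25 mm), wx, wy, wz (a rotation vector in degrees); each row is the pose to reach, as a shift and turn from the pose commanded when the call began, along the tool's axes at that moment; what a row does not reach only later rows make up. A row lasts 1/10 s, in which the tool goes at most 0.05 m and 8.59 degrees, less where a joint would pass 70% of its speed; a pose out of reach is approached as far as the arm can. jaw is the finger opening in m, set as the call begins (left out keeps the last). The fingers move at their own pace and stop on an object; force is the grip in N (left out, the last holds). Time passes only in rows, so rows that do not move let the fingers close. The tool returns the time, the measured TCP pose, the force, the opening and the grip force at its end. only (a regular expression) keeps the lines of the reply that match it, lines (a string "A,B") keeps lines A to B, and quiet returns only ok. Input that does not fit is refused with a message, and nothing moves.
- r.observe(): the state, without advancing time (a new reading comes with each control period).
- r.grab_frame(name): name is "scene" or "top" or "wrist"; returns a dict with "frame" (480x640x3 uint8, red, green, blue), "fx", "fy", "cx", "cy" (pixels), "dist_coeffs" ([k1, k2, p1, p2, k3] as OpenCV has them; the pictures are not rectified), "R" (3x3) and "t" (3): a world point X has camera coordinates R X + t; the wrist camera has in their place "mount" (4x4, takes a point from camera to tool coordinates, whose origin is the TCP and whose axes are the flange's). Camera axes: x right, y down, z forward; pixel columns grow to the right and rows downward; lengths in m; the calibration is good to about 2 mm. A picture is of the moment at which its call begins: read the wrist's pose just before it. There is no depth.
- r.close_job(): hands the job in; it is judged then, once.
The state is a dict: "time_s": time; "joint_positions": joint angles; "joint_vel": joint speeds; "joint_efforts": joint torques, N m; "ee_pos": TCP position; "ee_rot": TCP orientation; "wrist_force": force on the tool from outside, world axes, zero at the start; "torque": the same for the moment, N m; "gripper_width": finger opening in m; "grasp_force": force on a finger pad.
Only numpy, scipy, OpenCV 4.12 (cv2) and the standard library are available. Lean on these libraries where they do the work, as an engineer would, in place of code of your own. Each camera call takes 0.05 s, during which the arm holds its last target. There are 200 camera calls.

### The job

Sweep the three broken plaster offcuts off the open front edge of the trimming board with your fingertips so that they drop into the catch drawer below, then push the drawer fully home and take your hand away. Only push: do not pinch, pick up or carry anything, do not touch the egg-shaped casting left on the board, and leave the other things on the bench where they are.

Things in the scene. Friction and masses are not known exactly. Their poses are not given: they have to be found in the camera images.
- trim_board: plywood trimming board on a low wooden case, 200 mm deep (x) by 360 mm wide (y), fixed. Origin under its centre at table height; x from its front (robot side) to its rear, y left, z up. Flat top 68 mm above the table. Rim 10 mm thick and 10 mm high on the left, right and rear, so the clear top is x -0.100 to 0.090, y -0.170 to 0.170; no rim at the front edge, x = -0.100
- board_front_edge (a point): middle of the board's open front edge, on its top face, 68 mm above the table; axes as the board's
- catch_drawer (a joint): travel of the drawer under the board along the board's x: 0 = home, 0.09 m = fully out to the robot (starts 0.070 to 0.086). About 2 N friction, 4 N s/m damping; stays where left. Inside 308 mm wide, walls 37 mm deep; open top 45 to 48 mm above the table. Pulled out by d, the gap from the board's front edge to the inside of the drawer's front panel is d - 8 mm
- drawer_front (a point): outer face of the drawer's front panel, mid-width, 26 mm above the table; moves with the drawer; axes as the board's (x into the drawer). Panel 326 mm wide, 12 mm thick, 8 to 48 mm above the table, with a notch 90 mm wide and 8 mm deep in the middle of its top edge. With the drawer home this face is 4 mm in front of the board's front edge (board x = -0.104)
- offcut_block: off-white broken plaster lump with flat facets, about 34 x 27 x 17 mm high, 15 to 30 g, loose on the trimming board and free to slide; origin in its middle, about 8 mm above the board's top at the start (its yaw is random)
- offcut_wedge: off-white broken plaster lump with flat facets, about 29 x 26 x 16 mm high, 15 to 30 g, loose on the trimming board and free to slide; origin in its middle, about 8 mm above the board's top at the start (its yaw is random)
- offcut_stick: off-white broken plaster lump with flat facets, about 18 x 44 x 15 mm high, long along its y, 15 to 30 g, loose on the trimming board and free to slide; origin in its middle, about 8 mm above the board's top at the start (its yaw is random within about 0.5 rad of the board's)
- egg_casting: cream, smooth egg-shaped plaster casting, 44 x 52 x 39 mm high, loose on the board on its flat face; origin under its centre. Not to be touched. It and the offcuts lie in four lanes 76 mm apart across the board, in any order; each offcut's way straight to the front edge is clear
- rubber_bowl: green rubber mixing bowl, 124 mm across and 63 mm high, on the table to the left; origin under its centre
- plaster_cup: off-white plastic cup, 73 mm across and 88 mm high, on the table at the left; origin under its centre
- clay_ball: brown lump of modelling clay, 60 mm across and 46 mm high, on the table at the left; origin under its centre
- brush_flat: flat bristle brush with wooden handle, 195 x 36 x 10 mm, on the table at the right; origin under its middle

How it is judged:
By the outcome, as a careful person would: the job done as asked, in the order asked, and still so for the second after the job is handed in, with the robot touching nothing.
It also fails if it takes over 51 s, if anything falls off the work surface, if the arm or the gripper's body presses on something with over 40 N, if the wrist force passes 120 N, or if a joint passes its speed limit or range.

## Working session

There is one attempt and no reset: what is moved stays moved. The work goes in short steps, Python scripts to look and compute and a tool call to move; the robot and the scene stay as the last step left them, time stands still between calls to the robot, and variables do not carry over. Pictures are saved under pics/ and viewed, at most 10 in all, crops included, and the job is handed in when it is done.

```bash
mkdir -p pics; ls
```

Run:
```python
from cell import r
import cv2
for n in("top","scene"):
    f=r.grab_frame(n); cv2.imwrite(f"pics/{n}0.png",f["frame"][:,:,::-1]); print(n,{k:f[k] for k in f if k!="frame"})
o=r.observe();print(o)
```

```text
cell.py
pics
top {'fx': 445.43042169127455, 'fy': 445.43042169127455, 'cx': 322.76409011747904, 'cy': 243.8432344055231, 'dist_coeffs': array([0.00434121, 0.        , 0.        , 0.        , 0.        ]), 'R': array([[-0.0182911 , -0.99981509, -0.00593409],
       [-0.99486076,  0.01879098, -0.09949358],
       [ 0.09958669,  0.00408375, -0.99502051]]), 't': array([9.11271984e-04, 5.17615000e-01, 1.45609063e+00])}
scene {'fx': 575.1785857174757, 'fy': 575.1785857174757, 'cx': 321.9074394291236, 'cy': 247.04812469381437, 'dist_coeffs': array([-0.11364683,  0.        ,  0.        ,  0.        ,  0.        ]), 'R': array([[ 0.85725368, -0.51483607, -0.00774197],
       [-0.29757332, -0.48310669, -0.8234428 ],
       [ 0.42019786,  0.70820318, -0.56734647]]), 't': array([-0.42370898,  0.20158815,  1.55679089])}
{'time_s': 0.1, 'joint_positions': array([ 5.99147540e+01,  2.18353503e+01,  7.43785148e+01, -8.71095880e-04,
        8.38592786e+01, -1.23360277e+01]), 'joint_vel': array([-0.02315266, -0.0189394 , -0.11850463, -0.05232604, -0.03040882,
       -0.04579174]), 'joint_efforts': array([ 5.03326257e-03, -4.38646352e+01, -2.24910808e+01,  7.15566915e-02,
        3.42324539e-02, -5.79902940e-05]), 'ee_pos': array([0.16754465, 0.52358998, 0.23822736]), 'ee_rot': array([-1.79928360e+02, -1.47807650e-02,  1.62250866e+02]), 'wrist_force': array([0.65915916, 0.05022248, 0.21689386]), 'torque': array([-0.01110162,  0.01561058, -0.00996154]), 'grasp_force': 0.0, 'gripper_width': 0.08811500373471971}
```

Run:
```python
import cv2
a=cv2.imread("pics/top0.png");c=a[140:320,200:440];cv2.imwrite("pics/topc.png",cv2.resize(c,(800,600),interpolation=cv2.INTER_CUBIC))
```

```text
(no output)
```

View pics/top0.png

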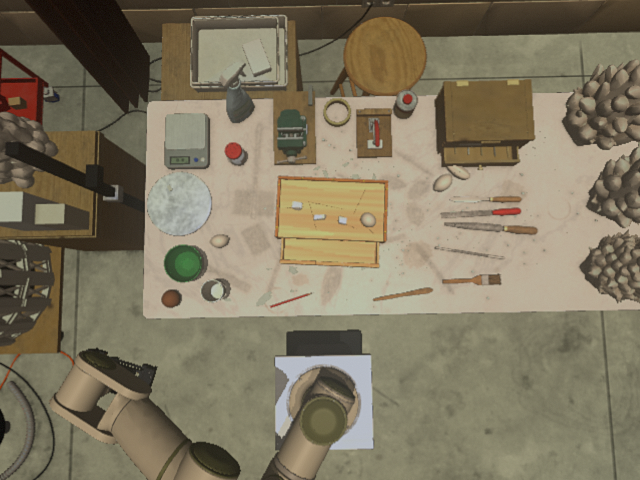

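View pics/scene0.png

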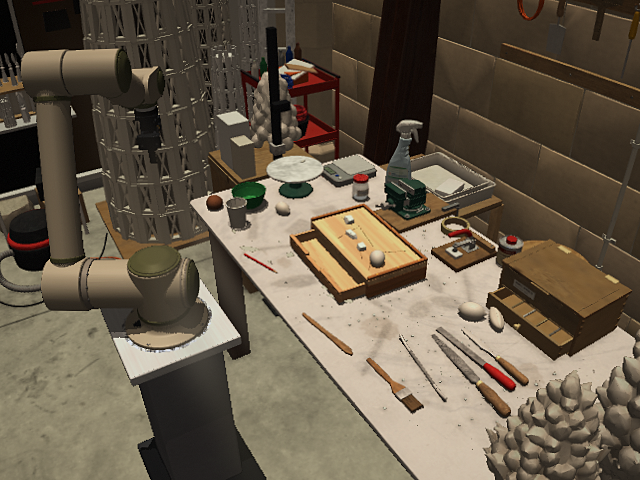

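The board spans about cols 277–388, rows 178–243 in the top view. The offcuts are near (297,205), (320,217) and (343,221), the egg is near (368,220), and the drawer is open down to row 266. I'll enlarge it.

Run:
```python
import cv2
a=cv2.imread("pics/top0.png");c=a[170:275,265:405];cv2.imwrite("pics/topc.png",cv2.resize(c,None,fx=5.7,fy=5.7,interpolation=cv2.INTER_CUBIC))
a=cv2.imread("pics/scene0.png");c=a[200:305,285:430];cv2.imwrite("pics/scc.png",cv2.resize(c,None,fx=5.5,fy=5.5,interpolation=cv2.INTER_CUBIC))
```

```text
(no output)
```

View pics/topc.png

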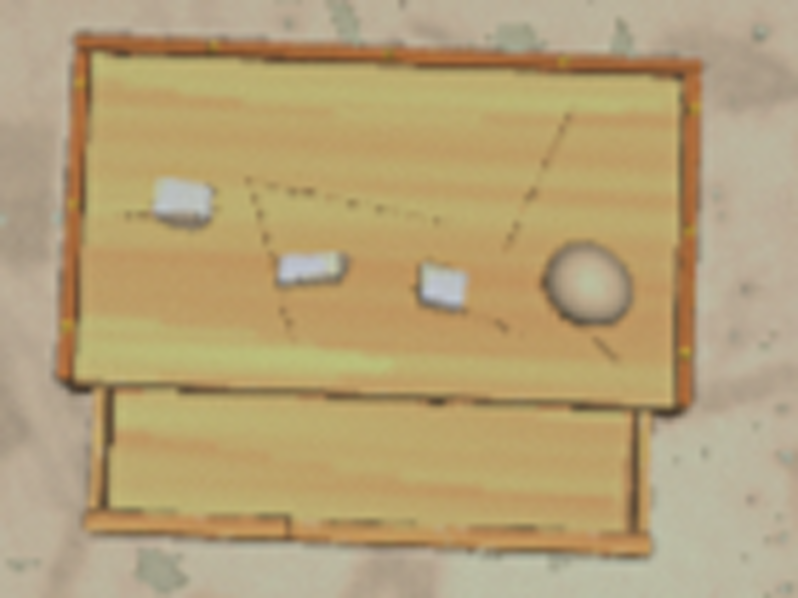

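View pics/scc.png

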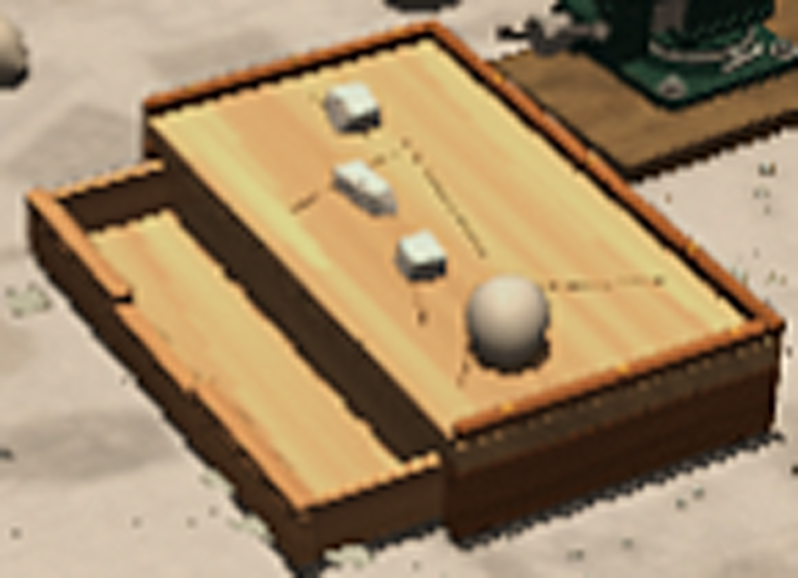

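The enlarged top crop shows the block at (183,200), stick at (311,268), wedge at (443,287) and egg at (588,285). The board's front corners are at (60,380) and (692,408), and the drawer front runs from (88,525) to (650,550). The scene crop shows the same objects at (353,103), (363,185), (421,255) and (508,320).

Create geo.py:
```python
import numpy as np,cv2
from cell import r
def ray(f,uv):
    K=np.array([[f["fx"],0,f["cx"]],[0,f["fy"],f["cy"]],[0,0,1]])
    n=cv2.undistortPoints(np.array([[uv]],float),K,np.array(f["dist_coeffs"]))[0,0]
    return -f["R"].T@f["t"], f["R"].T@np.array([*n,1])
def onz(f,uv,z):
    c,d=ray(f,uv); return c+d*(z-c[2])/d[2]
def tri(rs):
    A=sum(np.eye(3)-np.outer(d,d)/(d@d) for c,d in rs); b=sum((np.eye(3)-np.outer(d,d)/(d@d))@c for c,d in rs)
    return np.linalg.solve(A,b)
```

Run:
```python
from geo import *
T=r.grab_frame("top");S=r.grab_frame("scene");np.set_printoptions(precision=4,suppress=True)
t=lambda u,v:(265+(u+.5)/5.7-.5,170+(v+.5)/5.7-.5)
s=lambda u,v:(285+(u+.5)/5.5-.5,200+(v+.5)/5.5-.5)
P={"block":((183,192),(353,98),.085),"stick":((308,266),(360,182),.083),"wedge":((443,280),(421,245),.084),
"FLin":((75,383),(160,122),.068),"FLout":((60,378),(147,128),.068),"FRout":((690,410),(447,450),.068),"RLtop":((75,38),(433,25),.078),"RRtop":((702,62),(782,325),.078),
"DrL":((88,528),(32,200),.048),"DrR":((650,553),(303,512),.048),"egg":((588,283),(508,310),.087)}
q={}
for k,(a,b,z) in P.items():
    q[k]=onz(T,t(*a),z); print(k,q[k],onz(S,s(*b),z),tri([ray(T,t(*a)),ray(S,s(*b))]))
y=q["FLout"]-q["FRout"];print(np.linalg.norm(y),np.degrees(np.arctan2(-y[0],y[1])))
y=q["RLtop"]-q["RRtop"];print(np.linalg.norm(y),np.degrees(np.arctan2(-y[0],y[1])))
d=q["DrL"]-q["DrR"];print(np.linalg.norm(d),np.degrees(np.arctan2(-d[0],d[1])))
```

```text
block [0.6446 0.0727 0.085 ] [0.6392 0.0739 0.085 ] [0.6424 0.074  0.0844]
stick [0.6013 0.0027 0.083 ] [0.5955 0.     0.083 ] [0.6002 0.0037 0.0797]
wedge [ 0.5917 -0.0732  0.084 ] [ 0.5885 -0.0705  0.084 ] [ 0.5897 -0.0722  0.0849]
FLin [0.5391 0.1365 0.068 ] [0.5444 0.1336 0.068 ] [0.5418 0.1351 0.0678]
FLout [0.5421 0.145  0.068 ] [0.5347 0.1319 0.068 ] [0.5431 0.1463 0.0576]
FRout [ 0.517  -0.2121  0.068 ] [ 0.5106 -0.2093  0.068 ] [ 0.514  -0.2104  0.068 ]
RLtop [0.7365 0.1338 0.078 ] [0.7329 0.1285 0.078 ] [0.7374 0.1343 0.0737]
RRtop [ 0.7154 -0.224   0.078 ] [ 0.7132 -0.2244  0.078 ] [ 0.7149 -0.2237  0.0771]
DrL [0.4577 0.1318 0.048 ] [0.4554 0.1273 0.048 ] [0.4579 0.1322 0.0444]
DrR [ 0.4374 -0.1894  0.048 ] [ 0.4361 -0.1923  0.048 ] [ 0.4376 -0.1897  0.0456]
egg [ 0.5879 -0.1545  0.087 ] [ 0.5908 -0.1479  0.087 ] [ 0.5868 -0.1538  0.0922]
0.3579600668346122 -4.012143012702062
0.35838835585326306 -3.3707032255906197
0.32183252931677303 -3.6142223961972118
```

Create to.py:
```python
# usage: to.py bx by z ... : shift in tool axes from present pose to board-frame points (bx,by from board centre, world z)
import sys,numpy as np
from scipy.spatial.transform import Rotation as Ro
from cell import r
np.set_printoptions(precision=4,suppress=True)
o=r.observe();R=Ro.from_euler("xyz",o["ee_rot"],degrees=True).as_matrix()
yaw=np.radians(-3.65);C=np.array([.628,-.0394,0]);B=Ro.from_euler("z",yaw).as_matrix()
print(o["time_s"],o["ee_pos"],"board",B.T@(o["ee_pos"]-C),"rot",o["ee_rot"],"q6",o["joint_positions"][5],"F",o["wrist_force"])
G=Ro.from_euler("xyz",[180,0,176.35],degrees=True).as_matrix()
print("turn",np.degrees(Ro.from_matrix(R.T@G).as_rotvec()))
for p in np.reshape([float(a) for a in sys.argv[1:]],(-1,3)): print(p,R.T@(C+B@p*[1,1,0]+[0,0,p[2]]-o["ee_pos"]))
```

```bash
python3 to.py .050 .114 .16 ; python3 -c "
from cell import r;print(r.grip_point_offset)"
```

```text
0.2 [0.1676 0.5237 0.2384] board [-0.4953  0.5326  0.2384] rot [-179.9548   -0.0106  162.2515] q6 -12.337201538908985 F [ 0.0606 -0.1138  0.4514]
turn [ -0.0437  -0.0161 -14.0985]
[0.05  0.114 0.16 ] [-0.6309 -0.2731  0.0785]
-0.0187
```
Distance .69 → 14 rows min; joint speed limits: 60 deg in q1. Path: straight line from (.168,.524) to (.685,.07): passes within min radius? fine. Height .239 → .16 descends; cup/bowl at left, at x~.38,y~.25? height 88 only. Spray bottle behind. OK. Keep z at .2 first. Use 2 calls: 12 rows at ~.045.

Careful with the scale: shifts go in units of 25 mm. That gives: -0.51 m is -20.4, -0.47 m is -18.8.

Call:
jog_arm(offsets={"x":[-2, -4, -6, -7.6, -9.2, -10.8, -12.4, -14, -15.6, -17.2, -18.8, -20.4], "y":[-0.8, -1.6, -2.4, -3.2, -4, -4.8, -5.4, -6, -6.8, -7.6, -8.2, -8.8], "z":[0, 0, 0, 0, 0, 0, 0, 0, 0.4, 0.8, 1.2, 1.6], "wx":[0, 0, 0, 0, 0, 0, 0, 0, 0, 0, 0, 0], "wy":[0, 0, 0, 0, 0, 0, 0, 0, 0, 0, 0, 0], "wz":[-2, -4, -6, -8, -10, -12, -14.1, -14.1, -14.1, -14.1, -14.1, -14.1]}, jaw=0)

```text
time_s: 1.4
ee_pos: [0.5875, 0.1573, 0.1982]
ee_rot: [180.0, -0.0, 176.3]
wrist_force: [0.5, 0.2, 0.6]
gripper_width: 0.0004
grasp_force: 0.0
```

```bash
python3 to.py .050 .114 .12
```

```text
1.4 [0.5875 0.1573 0.1982] board [-0.053   0.1937  0.1982] rot [179.9985  -0.0128 176.3289] q6 -82.47776111023568 F [0.5466 0.2239 0.6373]
turn [ 0.0015 -0.0128 -0.0211]
[0.05  0.114 0.12 ] [-0.103  -0.0797  0.0782]
```

Scaled: 0.126 m is 5.04, 0.115 m is 4.6.

Call:
jog_arm(offsets={"x":[-1.4, -2.8, -4.12, -4.12, -4.12, -4.12, -4.12], "y":[-1.08, -2.16, -3.2, -3.2, -3.2, -3.2, -3.2], "z":[1.04, 2.08, 3.12, 4, 4.6, 5.04, 5.04], "wx":[0, 0, 0, 0, 0, 0, 0], "wy":[0, 0, 0, 0, 0, 0, 0], "wz":[0, 0, 0, 0, 0, 0, 0]})

```text
time_s: 2.1
ee_pos: [0.6833, 0.0725, 0.0712]
ee_rot: [180.0, -0.2, 176.4]
wrist_force: [-0.6, -0.1, 0.0]
gripper_width: 0.0006
grasp_force: 0.0
```

```bash
python3 to.py -.105 .114 .072
```

Run:
```python
from cell import r
import cv2
f=r.grab_frame("wrist");cv2.imwrite("pics/w1.png",f["frame"][:,:,::-1])
```

```text
2.1 [0.6833 0.0725 0.0712] board [0.0481 0.1152 0.0712] rot [179.9987  -0.1654 176.3577] q6 -90.14374103348068 F [-0.6447 -0.0846  0.0317]
turn [ 0.0013 -0.1654  0.0077]
[-0.105  0.114  0.072] [ 0.1531 -0.0012 -0.0004]
```

View pics/w1.png

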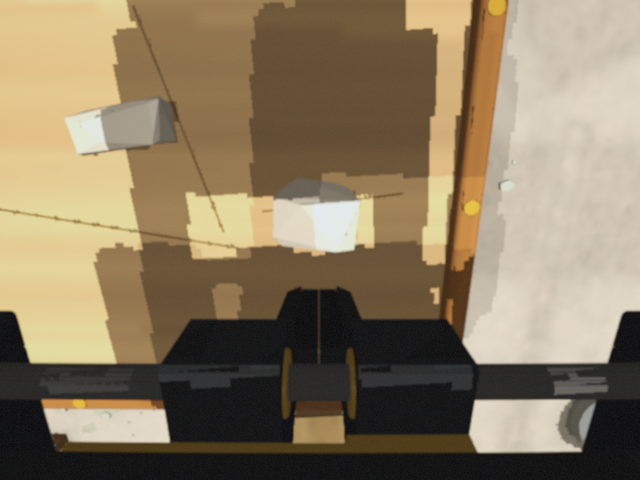

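The block (centre ~317,215) lies right in front of the closed fingertips (col 319). The stick is at the upper left, well clear. I'll push now.

Scaled: 0.152 m is 6.08, 0.142 m is 5.68.

Call:
jog_arm(offsets={"x":[0.6, 1.2, 1.8, 2.4, 2.92, 3.44, 3.96, 4.4, 4.84, 5.28, 5.68, 6.08], "y":[-0.04, -0.04, -0.04, -0.04, -0.04, -0.04, -0.04, -0.04, -0.04, -0.04, -0.04, -0.04], "z":[0, 0, 0, 0, 0, 0, 0, 0, 0, 0, 0, 0], "wx":[0, 0, 0, 0, 0, 0, 0, 0, 0, 0, 0, 0], "wy":[0, 0, 0, 0, 0, 0, 0, 0, 0, 0, 0, 0], "wz":[0, 0, 0, 0, 0, 0, 0, 0, 0, 0, 0, 0]})

```text
time_s: 3.35
ee_pos: [0.5321, 0.0812, 0.0736]
ee_rot: [-180.0, 0.1, 176.4]
wrist_force: [-0.1, 0.4, -0.0]
gripper_width: 0.0006
grasp_force: 0.0
```

Call:
jog_arm(offsets={"x":[0.08, 0.08, 0.08, 0.08], "y":[0, 0, 0, 0], "z":[0, 0, -1.2, -2.4], "wx":[0, 0, 0, 0], "wy":[0, 0, 0, 0], "wz":[0, 0, 0, 0]})

```text
time_s: 3.75
ee_pos: [0.5304, 0.0811, 0.1331]
ee_rot: [180.0, -0.1, 176.3]
wrist_force: [0.8, 0.5, 0.1]
gripper_width: 0.0003
grasp_force: 0.0
```

```bash
python3 to.py .012 .040 .131 .012 .04 .0715
```

Run:
```python
from cell import r
import cv2
f=r.grab_frame("wrist");cv2.imwrite("pics/w2.png",f["frame"][:,:,::-1])
```

```text
3.75 [0.5304 0.0811 0.1331] board [-0.1051  0.1141  0.1331] rot [179.9999  -0.0865 176.3402] q6 -90.29373945892581 F [0.7714 0.4784 0.1032]
turn [ 0.0001 -0.0865 -0.0098]
[0.012 0.04  0.131] [-0.1171 -0.074   0.0019]
[0.012  0.04   0.0715] [-0.1172 -0.074   0.0614]
```

View pics/w2.png

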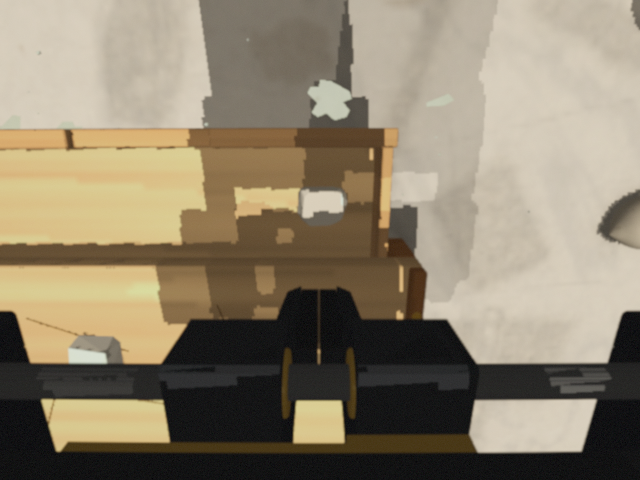

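The block lies in the drawer at (322,203). Next is the stick.

Call:
jog_arm(offsets={"x":[-1.6, -3.2, -4.68, -4.68, -4.68, -4.68, -4.68], "y":[-1, -2, -2.96, -2.96, -2.96, -2.96, -2.96], "z":[0, 0, 0, 1, 1.8, 2.44, 2.44], "wx":[0, 0, 0, 0, 0, 0, 0], "wy":[0, 0, 0, 0, 0, 0, 0], "wz":[0, 0, 0, 0, 0, 0, 0]})

```text
time_s: 4.5
ee_pos: [0.6423, -0.0003, 0.07]
ee_rot: [180.0, -0.1, 176.3]
wrist_force: [0.2, -0.1, 0.6]
gripper_width: 0.0008
grasp_force: 0.0
```

```bash
python3 to.py -.106 .041 .0725
```

Run:
```python
from cell import r
import cv2
f=r.grab_frame("wrist");cv2.imwrite("pics/w3.png",f["frame"][:,:,::-1])
```

```text
4.5 [ 0.6423 -0.0003  0.07  ] board [0.0118 0.04   0.07  ] rot [179.9884  -0.1044 176.333 ] q6 -96.89773387026126 F [ 0.1698 -0.0508  0.5935]
turn [ 0.0117 -0.1044 -0.017 ]
[-0.106   0.041   0.0725] [ 0.1178  0.001  -0.0022]
```

View pics/w3.png

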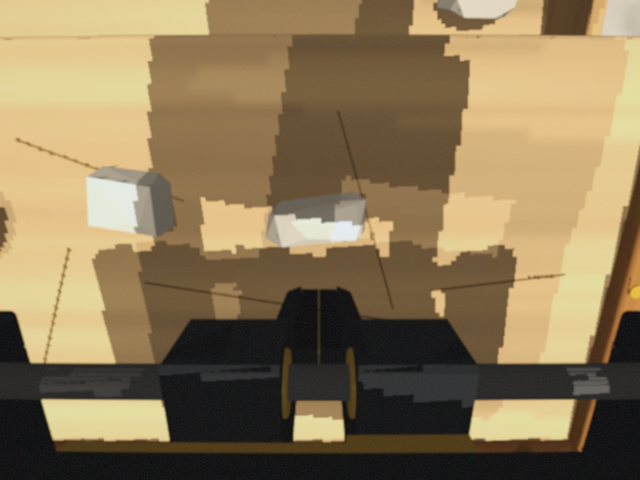

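The stick (316,220) is centred in front of the fingers, and the wedge (130,202) is clear. Push.

Scaled: -0.002 m is -0.08, 0.12 m is 4.8.

Call:
jog_arm(offsets={"x":[0.48, 0.96, 1.44, 1.92, 2.4, 2.88, 3.28, 3.68, 4, 4.32, 4.64, 4.8], "y":[0.04, 0.04, 0.04, 0.04, 0.04, 0.04, 0.04, 0.04, 0.04, 0.04, 0.04, 0.04], "z":[-0.04, -0.08, -0.08, -0.08, -0.08, -0.08, -0.08, -0.08, -0.08, -0.08, -0.08, -0.08], "wx":[0, 0, 0, 0, 0, 0, 0, 0, 0, 0, 0, 0], "wy":[0, 0, 0, 0, 0, 0, 0, 0, 0, 0, 0, 0], "wz":[0, 0, 0, 0, 0, 0, 0, 0, 0, 0, 0, 0]})

```text
time_s: 5.75
ee_pos: [0.5219, 0.0086, 0.0738]
ee_rot: [180.0, -0.0, 176.3]
wrist_force: [-0.1, -0.5, 0.1]
gripper_width: 0.0001
grasp_force: 0.0
```

Call:
jog_arm(offsets={"x":[0, 0, 0, 0], "y":[0, 0, 0, 0], "z":[0, 0, -1.2, -2.4], "wx":[0, 0, 0, 0], "wy":[0, 0, 0, 0], "wz":[0, 0, 0, 0]})

```text
time_s: 6.15
ee_pos: [0.5226, 0.0085, 0.134]
ee_rot: [180.0, -0.1, 176.3]
wrist_force: [0.2, -0.4, 0.8]
gripper_width: 0.0005
grasp_force: 0.0
```

```bash
python3 to.py .008 -.035 .131 .008 -.035 .0715
```

Run:
```python
from cell import r
import cv2
f=r.grab_frame("wrist");cv2.imwrite("pics/w4.png",f["frame"][:,:,::-1])
```

```text
6.15 [0.5226 0.0085 0.134 ] board [-0.1083  0.0411  0.134 ] rot [179.9847  -0.1008 176.3451] q6 -98.40355622738916 F [ 0.2469 -0.4362  0.7925]
turn [ 0.0153 -0.1008 -0.0049]
[ 0.008 -0.035  0.131] [-0.1163 -0.0761  0.0028]
[ 0.008  -0.035   0.0715] [-0.1164 -0.0761  0.0623]
```

View pics/w4.png

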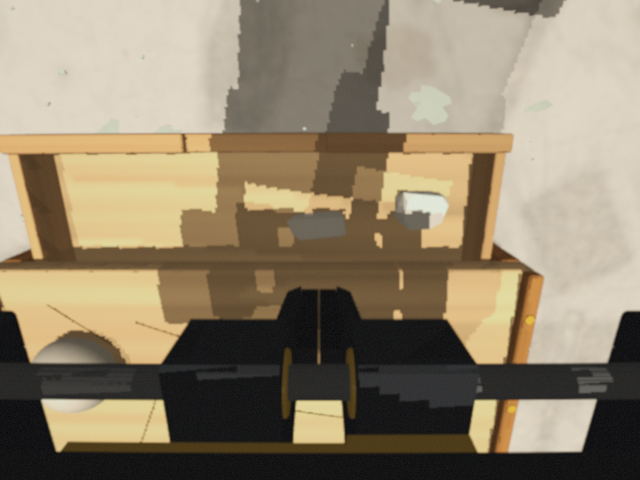

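The stick (317,226) and block (422,210) are in the drawer. Next is the wedge.

Call:
jog_arm(offsets={"x":[-1.6, -3.2, -4.68, -4.68, -4.68, -4.68, -4.68], "y":[-1.04, -2.08, -3.08, -3.08, -3.08, -3.08, -3.08], "z":[0, 0, 0, 1, 1.8, 2.42, 2.42], "wx":[0, 0, 0, 0, 0, 0, 0], "wy":[0, 0, 0, 0, 0, 0, 0], "wz":[0, 0, 0, 0, 0, 0, 0]})

```text
time_s: 6.9
ee_pos: [0.6337, -0.0756, 0.0708]
ee_rot: [179.9, -0.2, 176.3]
wrist_force: [0.8, -0.8, -0.2]
gripper_width: 0.0002
grasp_force: 0.0
```

```bash
python3 to.py -.106 -.037 .0725
```

Run:
```python
from cell import r
import cv2
f=r.grab_frame("wrist");cv2.imwrite("pics/w5.png",f["frame"][:,:,::-1])
```

```text
6.9 [ 0.6337 -0.0756  0.0708] board [ 0.008  -0.0358  0.0708] rot [179.9443  -0.2357 176.3412] q6 -103.75335486865535 F [ 0.8215 -0.7805 -0.1518]
turn [ 0.0557 -0.2357 -0.0089]
[-0.106  -0.037   0.0725] [ 0.114  -0.0012 -0.0012]
```

View pics/w5.png

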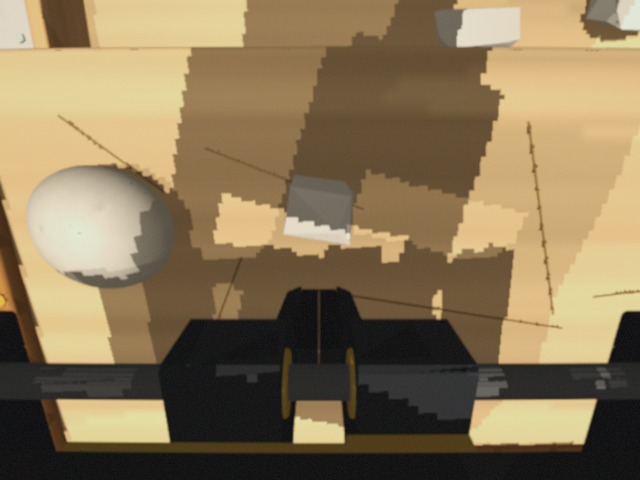

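The wedge (319,208) is centred in front of the fingers and the egg (100,225) is well clear. Push.

Scaled: 0.117 m is 4.68, 0.112 m is 4.48.

Call:
jog_arm(offsets={"x":[0.48, 0.96, 1.44, 1.92, 2.4, 2.88, 3.28, 3.6, 3.92, 4.24, 4.48, 4.68], "y":[0, 0, 0, 0, 0, 0, 0, 0, 0, 0, 0, 0], "z":[-0.04, -0.08, -0.08, -0.08, -0.08, -0.08, -0.08, -0.08, -0.08, -0.08, -0.08, -0.08], "wx":[0, 0, 0, 0, 0, 0, 0, 0, 0, 0, 0, 0], "wy":[0, 0, 0, 0, 0, 0, 0, 0, 0, 0, 0, 0], "wz":[0, 0, 0, 0, 0, 0, 0, 0, 0, 0, 0, 0]})

```text
time_s: 8.15
ee_pos: [0.5173, -0.0683, 0.0752]
ee_rot: [180.0, -0.0, 176.3]
wrist_force: [-0.0, 0.4, 0.2]
gripper_width: 0.0003
grasp_force: 0.0
```

Call:
jog_arm(offsets={"x":[0, 0, 0, 0, 1.6, 3.2, 4.4, 4.4], "y":[0, 0, 0, 0, 0, 0, 0.4, 0.8], "z":[0, 0, -1.2, -2.4, -2.4, -2.4, -2.4, -2.4], "wx":[0, 0, 0, 0, 0, 0, 0, 0], "wy":[0, 0, 0, 0, 0, 0, 0, 0], "wz":[0, 0, 0, 0, 0, 0, 0, 0]})

```text
time_s: 8.95
ee_pos: [0.4066, -0.0406, 0.1353]
ee_rot: [180.0, -0.1, 176.3]
wrist_force: [-0.0, 0.4, 0.8]
gripper_width: 0.0002
grasp_force: 0.0
```

```bash
python3 to.py -.212 0 .131 -.212 0 .026
```

Run:
```python
from geo import *
f=r.grab_frame("wrist");cv2.imwrite("pics/w6.png",f["frame"][:,:,::-1])
T=r.grab_frame("top");cv2.imwrite("pics/t6.png",T["frame"][:,:,::-1])
h=cv2.cvtColor(T["frame"],cv2.COLOR_RGB2HSV);m=((h[...,1]<60)&(h[...,2]>110)).astype(np.uint8)
poly=np.zeros_like(m);cv2.fillPoly(poly,[np.array([[281,182],[384,186],[383,240],[374,241],[373,261],[286,258],[284,238],[279,236]])],1)
n,l,s,c=cv2.connectedComponentsWithStats(m*poly)
for i in range(1,n):
    if s[i,4]>6: print(s[i],c[i])
```

```text
8.95 [ 0.4066 -0.0406  0.1353] board [-0.2209 -0.0153  0.1353] rot [179.9748  -0.0967 176.2824] q6 -108.68437187322878 F [-0.0249  0.3744  0.7962]
turn [ 0.0253 -0.0966 -0.0676]
[-0.212  0.     0.131] [-0.0089  0.0153  0.0043]
[-0.212  0.     0.026] [-0.0091  0.0152  0.1093]
[366 216   6   7  29] [368.27586207 219.03448276]
[312 242  13   6  65] [317.90769231 244.8       ]
[290 244  10   8  70] [294.82857143 247.47142857]
[336 244   9   9  55] [340.12727273 247.76363636]
```

The wedge is also in the drawer: three blobs lie at rows 245–248, and the egg is unmoved at (368,219). Next I lower in front of the drawer.

Scaled: 0.109 m is 4.36, 0.1 m is 4.

Call:
jog_arm(offsets={"x":[0, 0, 0, 0, 0, -0.48, -0.96, -1.2, -1.44, -1.68, -1.92, -2.16], "y":[0.6, 0.6, 0.6, 0.6, 0.6, 0.6, 0.6, 0.6, 0.6, 0.6, 0.6, 0.6], "z":[1.6, 3.2, 4, 4.36, 4.36, 4.36, 4.36, 4.36, 4.36, 4.36, 4.36, 4.36], "wx":[0, 0, 0, 0, 0, 0, 0, 0, 0, 0, 0, 0], "wy":[0, 0, 0, 0, 0, 0, 0, 0, 0, 0, 0, 0], "wz":[0, 0, 0, 0, 0, 0, 0, 0, 0, 0, 0, 0]})

```text
time_s: 10.25
ee_pos: [0.4644, -0.0298, 0.0264]
ee_rot: [180.0, -0.0, 176.3]
wrist_force: [-2.2, 0.3, 1.8]
gripper_width: 0.0008
grasp_force: 1.1
```

Call:
jog_arm(offsets={"x":[-0.2, -0.4, -0.6, -0.8, -1, -1.2, -1.4, -1.6, -1.76, -1.92], "y":[0, 0, 0, 0, 0, 0, 0, 0, 0, 0], "z":[0, 0, 0, 0, 0, 0, 0, 0, 0, 0], "wx":[0, 0, 0, 0, 0, 0, 0, 0, 0, 0], "wy":[0, 0, 0, 0, 0, 0, 0, 0, 0, 0], "wz":[0, 0, 0, 0, 0, 0, 0, 0, 0, 0]})

```text
time_s: 11.25
ee_pos: [0.5123, -0.0328, 0.0262]
ee_rot: [180.0, -0.0, 176.4]
wrist_force: [-1.8, 0.7, 1.3]
gripper_width: 0.0006
grasp_force: 1.1
```

```bash
python3 to.py -.113 0 .026
```

```text
11.25 [ 0.5123 -0.0328  0.0262] board [-0.1159 -0.0008  0.0262] rot [179.9974  -0.004  176.3535] q6 -103.2560453842141 F [-1.7882  0.6909  1.3136]
turn [ 0.0026 -0.004   0.0035]
[-0.113  0.     0.026] [-0.0029  0.0008  0.0002]
```

Call:
jog_arm(offsets={"x":[-0.04, -0.08, -0.12, -0.12], "y":[0, 0, 0, 0], "z":[0, 0, 0, 0], "wx":[0, 0, 0, 0], "wy":[0, 0, 0, 0], "wz":[0, 0, 0, 0]})

```text
time_s: 11.65
ee_pos: [0.5142, -0.033, 0.0262]
ee_rot: [180.0, -0.1, 176.4]
wrist_force: [-5.9, 0.1, 3.8]
gripper_width: 0.0005
grasp_force: 2.6
```

Call:
jog_arm(offsets={"x":[-0.04, -0.08, -0.08], "y":[0, 0, 0], "z":[0, 0, 0], "wx":[0, 0, 0], "wy":[0, 0, 0], "wz":[0, 0, 0]})

```text
time_s: 11.95
ee_pos: [0.5142, -0.033, 0.0262]
ee_rot: [180.0, -0.4, 176.4]
wrist_force: [-13.1, -1.8, 9.7]
gripper_width: 0.0003
grasp_force: 6.9
```

It has reached a hard stop where home was expected: the force rises with no further motion. I'll withdraw and check.

Scaled: -0.17 m is -6.8, -0.15 m is -6.

Call:
jog_arm(offsets={"x":[0.2, 0.8, 2, 2.8, 2.8, 2.8, 2.8, 4, 4.8, 4.8], "y":[0, 0, 0, 0, 0, 0, 0, 0, 0, 0], "z":[0, 0, 0, 0, -1.6, -3.2, -4.8, -6, -6.8, -6.8], "wx":[0, 0, 0, 0, 0, 0, 0, 0, 0, 0], "wy":[0, 0, 0, 0, 0, 0, 0, 0, 0, 0], "wz":[0, 0, 0, 0, 0, 0, 0, 0, 0, 0]})

```text
time_s: 12.95
ee_pos: [0.3968, -0.0256, 0.1985]
ee_rot: [-179.9, 0.3, 176.3]
wrist_force: [0.3, -0.3, -0.0]
gripper_width: 0.0003
grasp_force: 0.0
```

Run:
```python
from geo import *
im=[]
for n,(a,b,c,d) in(("top",(170,275,265,405)),("scene",(200,305,285,425))):
    f=r.grab_frame(n)["frame"][:,:,::-1]; im.append(cv2.resize(f[a:b,c:d],(400,300),interpolation=cv2.INTER_CUBIC)); im.append(cv2.resize(f,(400,300)))
cv2.imwrite("pics/end.png",np.vstack([np.hstack(im[:2]),np.hstack(im[2:])]))
```

```text
(no output)
```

View pics/end.png

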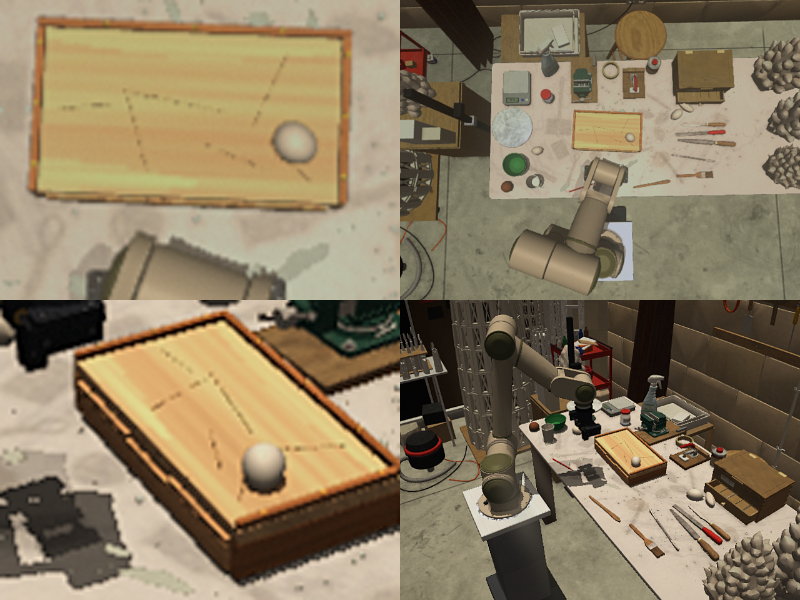

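The drawer is flush with the board front, the offcuts are out of sight inside it, the egg is where it was (295,142 in the top-left panel), and the hand is clear. Handing in.

```bash
python3 -c "
from cell import r;print(r.close_job())"
```

```text
the job is handed in; nothing more can be done
None
```

The job is handed in: all three offcuts were swept into the catch drawer, the drawer was pushed home to its stop, the egg casting was not touched, and the hand was clear at about 13 s; no verdict was returned.

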